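# Step a magnetic stirrer up four clicks

### The job

With a fingertip, push the raised tab of the magnetic stirrer's click-stop dial round clockwise (seen from above) by exactly four clicks from where it stands now, without ever going on to a fifth. Then press the round push button beside the dial fully down and let it go. Only push: do not pinch the tab, and leave the beaker and all the glassware, bottles and tools around where they are.

Things in the scene. Friction and masses are not known exactly. Their poses are not given: they have to be found in the camera images.
- stirrer: Magnetic stirrer: fixed white housing, 300 x 240 mm, turned up to 0.4 rad; origin under its centre, x from control deck to plate, y to its left, z up. The low deck (x -150 to -15 mm) is 60 mm high; the rear is 85 mm high and carries a round 132 mm metal plate centred at x 78 mm, its top at 91 mm. On the deck: the dial at x -85, y 45 mm and the push button at x -85, y -65 mm.
- dial_center (a point): Point on the dial's upright turning axis, level with the deck's top (60 mm above the bench). Axes as the stirrer's; it does not turn with the dial.
- dial (a joint): Turn of the dial, rad, growing clockwise from above. 11 click stops at 0, 0.3927 (22.5 deg), .. 3.927, end stops just beyond; starts in one of the first four. A sprung catch holds it in each stop: the push at 28 mm from the axis climbs to about 5 N; half-way to the next stop it snaps on into that one by itself, ahead of the finger, and stays there. Little friction otherwise.
- tab_mid (a point): Point in the dial's tab, 28 mm from the axis, 25 mm above the deck; turns with the dial; x outwards along the tab. The dial: grey disc, 68 mm wide, top face 16 mm above the deck, with one black upright fin (tab), white line on top, from 10 to 38 mm off the axis, 10 mm thick, top 34 mm above the deck. At dial 0 it points 150 deg counter-clockwise from the stirrer's x.
- start_top (a point): Centre of the top face of the round push button: white cap of 26 mm diameter in a grey ring of 42 mm (12 mm high), top face 22 mm above the deck when out; z up. Moves with the button.
- start (a joint): Travel of the push button, m: 0 out, 0.006 fully down; springs back. Fully down takes 4 N.
- beaker: Clear plastic beaker, 72 mm wide, 70 mm high, loose on the stirrer's plate (standing 91 mm above the bench); origin at the centre of its underside, z up. Leave alone.
- bottle_tall: White bottle with red cap, 56 mm wide, 115 mm high, on the bench left of the stirrer; origin under its centre. Leave alone.
- jar_low: White jar with white cap, 64 mm wide, 75 mm high, on the bench right of the stirrer; origin under its centre. Leave alone.
- flask: Conical glass flask, 74 mm wide, 108 mm high, right of the stirrer towards the far side; origin under its centre. Leave alone.
- spatula: Steel spatula, 160 mm long, lying on the bench at the right; origin at its underside. Leave alone.
- mortar: White ceramic bowl, 90 mm wide, 50 mm high, on the bench at the left; origin under its centre. Leave alone.
- pot_pink: Small white jar with a terracotta cap, 52 mm wide, 60 mm high, left of the stirrer towards the far side; origin under its centre. Leave alone.

How it is judged:
On the way, in this order (a step that is already met when the one before it is completed fails the run):
1. the dial stands four clicks on from where it was, at rest in its stop (distance of tab_mid from where it was at the start of the episode between 0.0372 and 0.0418 m and velocity of joint dial between -0.1 and 0.1 rad/s), for 0.3 s.
2. the push button is pressed fully down (value of joint start above 0.0048 m), for 0.05 s.
At the end, for the whole second after the job is handed in: The dial rests four clicks (90 degrees) clockwise from its start, within about 0.1 rad, and the button is out again (distance of tab_mid from where it was at the start of the episode between 0.0372 and 0.0418 m and value of joint start below 0.001 m and velocity of joint dial between -0.05 and 0.05 rad/s); the robot touches nothing.
It fails at once if the dial is turned on towards a fifth click (more than 4.6 clicks from its start) (distance of tab_mid from where it was at the start of the episode above 0.044 m).
It fails at once if the button is pressed half down or more while the dial is not four clicks on (value of joint start above 0.003 m and not (distance of tab_mid from where it was at the start of the episode between 0.0372 and 0.0418 m)).
It fails at once if the tab is pinched: the fingers press on both its flanks (contact force between the fingers and dial_c2 above 3 N and contact force between the fingers and dial_c3 above 3 N).
It fails at once if a bystander is shifted, lifted or carried (more than 25 mm) (distance of any of beaker, bottle_tall, jar_low, flask, spatula, mortar, pot_pink from where it was at the start of the episode above 0.025 m).
It fails at once if a standing bystander is tipped (more than 0.4 rad) (angle between any of beaker, bottle_tall, jar_low, flask, mortar, pot_pink's own z axis and vertical above 0.4 rad).
It also fails if it takes over 45 s, if anything falls off the work surface, if the arm or the gripper's body presses on something with over 40 N, if the wrist force passes 120 N, or if a joint passes its speed limit or range.

### The arm

A 6-joint arm with a two-finger parallel gripper is mounted at the origin on the work surface. World frame = base frame: x ahead of the robot, y to its left, z up, the work surface at z = 0. Lengths are in m, angles in rad, forces in N, time in s.
With the tool pointing down it reaches from about 0.35 to 0.975 m from the base axis. Payload 4.9 kg.
Tool frame: the origin (TCP) lies on the mounting face of the last link; the fingertips stand 173 mm ahead of it and the grasp point (between the pads) lies 155 mm ahead of it; z points along the fingers, y is the line along which they close (so a half turn about z gives the same grasp; the last joint's range is limited). The gripper opens to 85 mm and grips with 20 to 120 N. Pads are 22 mm wide; open, the fingers measure 114 mm over their backs; the gripper's body (76 mm by 85 mm) begins 54 mm behind the grasp point. The pads swing forward as they close: fully open they stand 13 mm farther back than shut.
Start: joints at [-1.353, 0.053, 1.613, -0, 1.476, -0.119], TCP at [0.207, -0.59, 0.405] pointing down, gripper open.
Joint ranges: [-3.01, 3.01], [-1.01, 2.22], [0.06, 2.58], [-1.02, 4.17], [0.09, 2.62], [-3.14, 3.14]. Speed limits (rad/s): [2.57, 2.57, 3.14, 3.14, 3.14, 3.14].

### API

Orientations are given as a rotation vector (axis times angle).
In Python, from station import monitor, eyes, finish_job gives the robot as it stands. The module is installed in compiled form; this text tells all that it offers.
- The arm moves only by the tool step_arm, never from a script. Its argument "commands" is a list of rows, each a list of 3 entries, a list of its own where there are three numbers: the opening in per cent of the stroke, from 0 (shut) to 100 (fully open), then the shift along the tool's x, y, z in mm, then the turn about the tool's z in degrees. In form: [[hand, [x, y, z], yaw], ...]. A call has 1 to 12 rows; each row is the pose to reach, as a shift and turn from the pose commanded when the call began, along the tool's axes at that moment; what a row does not reach only later rows make up. A row lasts 1/8 s, in which the tool goes at most 62.5 mm and 10.7 degrees, less where a joint would pass 70% of its speed; a pose out of reach is approached as far as the arm can. A call with a gripper value outside its range is refused whole. The fingers move at their own pace and stop on an object; "squeeze" is the grip in N (left out, the last holds). Time passes only in rows, so rows that repeat a pose let the fingers close. It gives the time, the measured TCP pose, the force, the opening and the grip force at its end, in the units of the state.
- monitor.get_obs(): the state, without advancing time (a new reading comes with each control period).
- eyes.get_image(name): name is "scene" or "top"; returns the picture (400x640x3 uint8, red, green, blue); there is no depth.
- eyes.camera_info(name): a dict with "camera_matrix" (3x3 intrinsics, pixels), "extrinsics" (4x4, takes a point from camera to world coordinates). Camera axes: x right, y down, z forward; pixel columns grow to the right and rows downward; lengths in m; the calibration is good to about 2 mm. A picture is of the moment at which its call begins. camera_info takes no time and is no camera call.
- finish_job(): hands the job in; it is judged then, once.
The state is a dict: "t": time; "q": joint angles; "dq": joint speeds; "effort": joint torques, N m; "tool_pos": TCP position; "tool_rot": TCP orientation; "contact_force": force on the tool from outside, world axes, zero at the start; "wrist_torque": the same for the moment, N m; "opening": finger opening in m; "grip_force": force on a finger pad.
Only numpy, scipy, OpenCV 4.12 (cv2) and the standard library are available. Lean on these libraries where they do the work, as an engineer would, in place of code of your own. Each camera call takes 0.05 s, during which the arm holds its last target. There are 200 camera calls.

## Working session

There is one attempt and no reset: what is moved stays moved. The work goes in short steps, Python scripts to look and compute and a tool call to move; the robot and the scene stay as the last step left them, time stands still between calls to the robot, and variables do not carry over. Pictures are saved under pics/ and viewed, at most 10 in all, crops included, and the job is handed in when it is done.

Besides the shell and the picture viewer there is one more tool, called after ">>>" as name(argument=value, ...), one argument or row to a line, values as JSON. step_arm: Moves the arm, as the interface text tells. Its arguments: {"type":"object","properties":{"commands":{"type":"array"},"squeeze":{"type":"number"}},"required":["commands"]}

```bash
mkdir -p pics
python3 - <<'E'
from station import monitor, eyes
import cv2,numpy as np
for n in("top","scene"):
    cv2.imwrite(f"pics/{n}0.png",eyes.get_image(n)[:,:,::-1]); c=eyes.camera_info(n)
    print(n,np.round(c["camera_matrix"],1).tolist(),np.round(c["extrinsics"],4).tolist())
print(monitor.get_obs())
E
```

```text
top [[365.2, 0.0, 318.0], [0.0, 365.2, 198.0], [0.0, 0.0, 1.0]] [[0.0155, -0.9947, 0.1018, 0.4063], [-0.9997, -0.0172, -0.0164, -0.027], [0.0181, -0.1015, -0.9947, 1.0534], [0.0, 0.0, 0.0, 1.0]]
scene [[422.2, 0.0, 314.6], [0.0, 422.2, 199.4], [0.0, 0.0, 1.0]] [[0.0652, 0.5368, -0.8412, 1.5118], [0.9977, -0.0207, 0.0642, -0.0849], [0.0171, -0.8434, -0.537, 0.7301], [0.0, 0.0, 0.0, 1.0]]
{'t': 0.1, 'q': array([-1.35303486e+00,  5.33084243e-02,  1.61414742e+00, -1.35124865e-05,
        1.47597470e+00, -1.19005992e-01]), 'dq': array([-0.00105766, -0.00103975, -0.00439831, -0.00090473, -0.00120049,
       -0.00267606]), 'effort': array([ 1.18174128e-03, -3.94901526e+01, -3.71363068e+01,  2.89287834e-05,
        3.89887151e-03,  1.21625717e-05]), 'tool_pos': array([ 0.20646776, -0.58966159,  0.40358029]), 'tool_rot': array([-3.09535150e+00, -5.26191347e-01,  1.63499678e-04]), 'contact_force': array([ 0.47498046, -0.01150403,  0.45977951]), 'wrist_torque': array([ 0.00273161,  0.0267554 , -0.02211915]), 'grip_force': 0.0, 'opening': 0.08570934149675546}
```

View pics/top0.png

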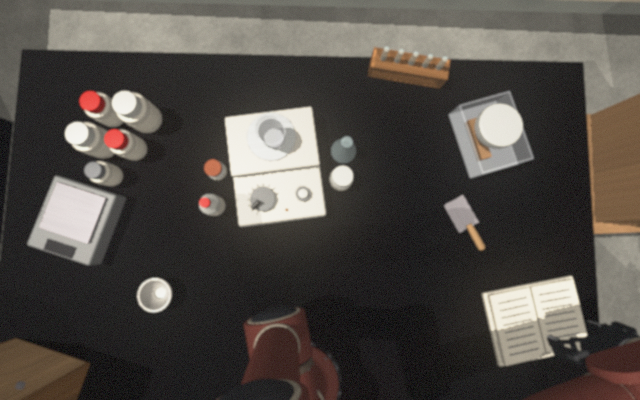

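View pics/scene0.png

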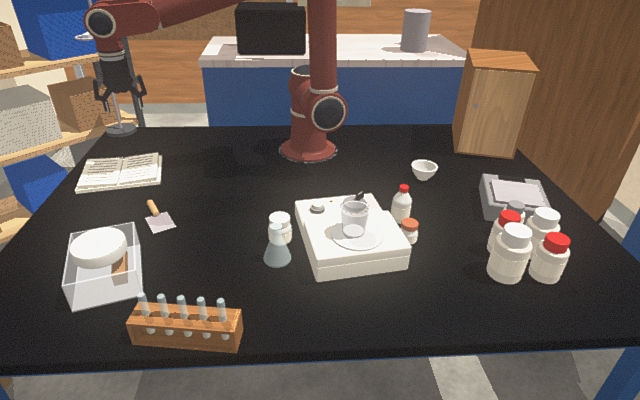

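The top view shows the stirrer at about (275,165). The dial is near (263,199) with its tab pointing lower-left, and the button is near (303,193). Next I measure.

```bash
cat > h.py <<'E'
import numpy as np,cv2
from station import monitor,eyes
def ray(n,uv,z):
    c=eyes.camera_info(n);K=c["camera_matrix"];E=c["extrinsics"]
    d=E[:3,:3]@np.linalg.inv(K)@np.array([uv[0],uv[1],1.]);o=E[:3,3]
    return o+d*(z-o[2])/d[2]
def proj(n,p):
    c=eyes.camera_info(n);q=np.linalg.inv(c["extrinsics"])@np.append(p,1);q=c["camera_matrix"]@q[:3];return q[:2]/q[2]
E
python3 - <<'E'
from h import *
im=cv2.imread("pics/top0.png");g=cv2.cvtColor(im,cv2.COLOR_BGR2GRAY)
m=(g>130).astype(np.uint8);m[:100]=0;m[232:]=0;m[:,:222]=0;m[:,330:]=0
m=cv2.morphologyEx(m,cv2.MORPH_OPEN,np.ones((3,3)))
cs=max(cv2.findContours(m,0,2)[0],key=cv2.contourArea)
h=cv2.convexHull(cs);a=cv2.approxPolyDP(h,3,True)[:,0]
print(a.tolist())
for p in a: print(p,ray("top",p,.06).round(4))
c=im[150:240,225:335];cv2.imwrite("pics/c1.png",cv2.resize(c,None,fx=7,fy=6.6,interpolation=cv2.INTER_CUBIC)if 0 else cv2.resize(c,None,fx=6,fy=6,interpolation=cv2.INTER_CUBIC))
s=cv2.imread("pics/scene0.png")[160:280,290:425];cv2.imwrite("pics/c2.png",cv2.resize(s,None,fx=5,fy=5,interpolation=cv2.INTER_CUBIC))
E
```

```text
[[311, 107], [325, 214], [240, 226], [225, 117]]
[311 107] [ 0.7643 -0.0198  0.06  ]
[325 214] [ 0.4646 -0.0632  0.06  ]
[240 226] [0.4283 0.1663 0.06  ]
[225 117] [0.7303 0.2191 0.06  ]
```

View pics/c1.png

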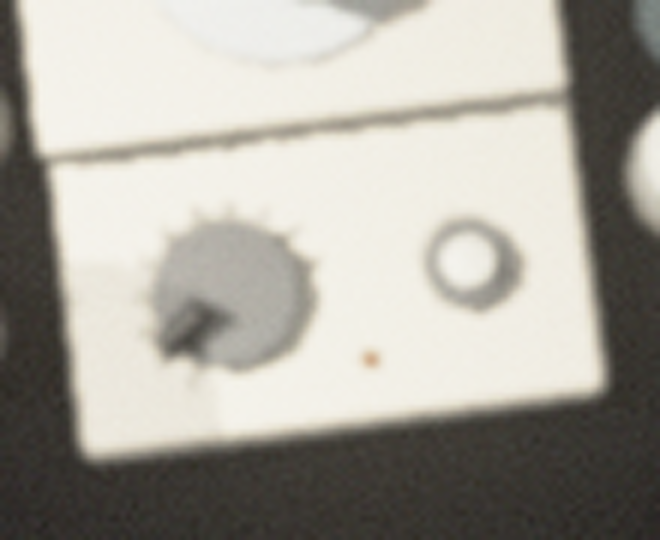

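The dial disc is centred near crop (231,293), the tab points lower-left with its tip near crop (165,350), and the button cap is at crop (469,263).

Run:
```python
from h import *
im=cv2.imread("pics/top0.png")
up=lambda p:((p[0]+.5)/6-.5+225,(p[1]+.5)/6-.5+150)
# disc mask: grey between dark and white
g=cv2.cvtColor(im,cv2.COLOR_BGR2GRAY)[180:215,245:282]
d=ray("top",up((231,293)),.076);b=ray("top",up((469,263)),.082);print("dial",d,"btn",b)
v=(d-b)[:2];print(np.linalg.norm(v),"yaw",np.arctan2(-v[0],v[1]))
for yaw in(.15,.17):
    R=np.array([[np.cos(yaw),-np.sin(yaw)],[np.sin(yaw),np.cos(yaw)]])
    dc=((d[:2]-R@[0,55])*0+ (d[:2]+b[:2])/2 )+R@[0,55]
    print(yaw,"dc",dc,"btn",dc-R@[0,.11])
yaw=.16;R=np.array([[np.cos(yaw),-np.sin(yaw)],[np.sin(yaw),np.cos(yaw)]])
mid=(d[:2]+b[:2])/2
dc=mid+R@[0,.055]; print("dc",dc,"btn",mid-R@[0,.055])
vis=cv2.resize(im[150:240,225:335],None,fx=6,fy=6,interpolation=cv2.INTER_CUBIC)
cols=[(0,0,255),(0,255,0),(255,0,0),(255,0,255)]
D=lambda p:tuple(int(round((x-o+.5)*6-.5)) for x,o in zip(proj("top",p),(225,150)))
for k in range(4):
    a=yaw+np.radians(150-22.5*k);u=np.array([np.cos(a),np.sin(a)])
    p0=np.append(dc+u*.01,.094);p1=np.append(dc+u*.038,.094)
    print(k,u.round(3),D(p0),D(p1)); cv2.line(vis,D(p0),D(p1),cols[k],1)
# dark pixels of tab
up_=vis[:,:,0][270:400,120:290].astype(int);gg=cv2.cvtColor(vis,cv2.COLOR_BGR2GRAY)
s=cv2.imread("pics/scene0.png")[170:230,300:380];s=cv2.resize(s,None,fx=6,fy=6,interpolation=cv2.INTER_CUBIC)
for k in range(4):
    a=yaw+np.radians(150-22.5*k);u=np.array([np.cos(a),np.sin(a)])
    S=lambda p:tuple(int(round((x-o+.5)*6-.5)) for x,o in zip(proj("scene",p),(300,170)))
    cv2.line(s,S(np.append(dc+u*.01,.094)),S(np.append(dc+u*.038,.094)),cols[k],1)
w=np.zeros((270+360+10,480+0,3),np.uint8)
w[:270]=cv2.resize(vis[200:400,100:455],(480,270));w[280:]=s[:360];cv2.imwrite("pics/c3.png",w[:600])
```

```text
dial [0.50272101 0.10417573 0.076     ] btn [ 0.51740472 -0.00206966  0.082     ]
0.10725527898898275 yaw 0.13733554691573185
0.15 dc [-7.70903442 54.43346232] btn [-7.69259623 54.3246975 ]
0.17 dc [-8.79496633 54.25821522] btn [-8.77635627 54.14980089]
dc [0.50130036 0.10535054] btn [ 0.51882537 -0.00324446]
0 [-0.935  0.356] (214, 313) (189, 372)
1 [-0.727  0.686] (207, 308) (161, 354)
2 [-0.409  0.912] (202, 301) (142, 326)
3 [-0.029  1.   ] (200, 292) (136, 293)
```

View pics/c3.png

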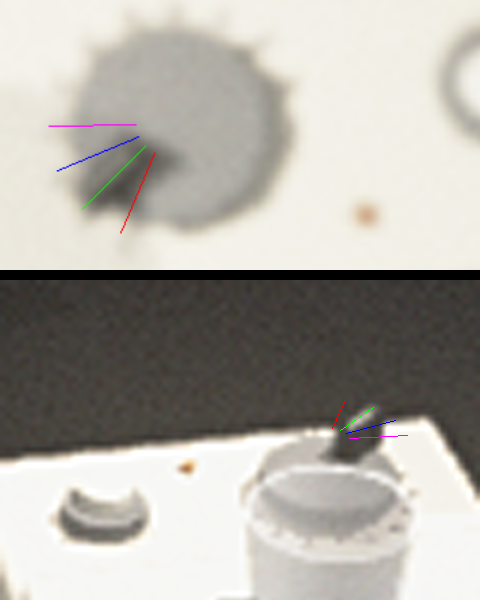

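The green line, first stop past zero (start = click 1), matches the tab in both views. The dial centre is about (0.501, 0.105) and yaw about 0.16. I'll move above the start side of the tab with the fingers shut.

>>> step_arm(
  commands=[
    [0, [40, -48, 0], -3],
    [0, [80, -97, 0], -6],
    [0, [120, -145, 0], -9],
    [0, [160, -193, 0], -12],
    [0, [200, -242, 0], -15],
    [0, [240, -290, 0], -18],
    [0, [280, -338, 0], -20],
    [0, [320, -387, 0], -22],
    [0, [360, -435, 0], -24],
    [0, [400, -483, 0], -26],
    [0, [440, -532, 0], -27.5],
    [0, [472, -571, 0], -27.5],
  ],
  squeeze=20,
)

```text
t: 1.6
tool_pos: [0.4634, 0.1074, 0.4044]
tool_rot: [2.882, 1.25, -0.0]
contact_force: [1.1, -1.2, 0.1]
opening: 0.0001
grip_force: 0.0
```

>>> step_arm(
  commands=[
    [0, [0, 0, 40], 0],
    [0, [0, 0, 80], 0],
    [0, [0, 0, 110], 0],
    [0, [0, 0, 110], 0],
    [0, [0, 0, 110], 0],
  ],
)

```text
t: 2.22
tool_pos: [0.4637, 0.105, 0.2959]
tool_rot: [2.883, 1.247, 0.002]
contact_force: [-0.0, 0.5, 0.3]
opening: -0.0002
grip_force: 0.0
```

```bash
cat > look.py <<'E'
import sys
from h import *
from scipy.spatial.transform import Rotation as Ro
o=monitor.get_obs();R=Ro.from_rotvec(o["tool_rot"]).as_matrix();p=o["tool_pos"]
print(o["t"],p.round(4),"xaxis deg",np.degrees(np.arctan2(R[1,0],R[0,0])).round(2),R[:,2].round(3),o["contact_force"].round(2),o["opening"])
tip=p+.173*R[:,2];print("tip",tip.round(4))
out=[]
for n,(x,y,w,h) in (("top",(225,150,110,75)),("scene",(300,110,110,115))):
    im=eyes.get_image(n)[:,:,::-1];out.append(cv2.resize(np.ascontiguousarray(im[y:y+h,x:x+w]),None,fx=4 if n=="top" else 5,fy=4 if n=="top" else 5,interpolation=cv2.INTER_CUBIC))
    print(n,"tip px",((proj(n,tip)-(x,y))*(4 if n=="top" else 5)).round())
a,b=out;b=cv2.resize(b,None,fx=.68,fy=.68);W=np.zeros((400,a.shape[1]+b.shape[1],3),np.uint8);W[:a.shape[0],:a.shape[1]]=a;W[:b.shape[0],a.shape[1]:]=b[:400]
cv2.imwrite(f"pics/{sys.argv[1]}.png",W)
E
python3 look.py l1
```

```text
2.225 [0.4637 0.105  0.2959] xaxis deg 46.79 [ 0.002  0.    -1.   ] [-0.03  0.49  0.32] -0.00015329900766190705
tip [0.464  0.105  0.1229]
top tip px [139. 247.]
scene tip px [265. 353.]
```

View pics/l1.png

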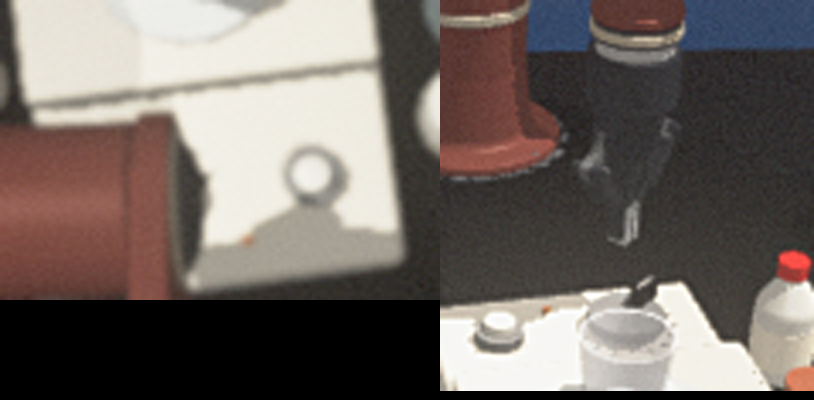

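The tip projects at (620,240), where the fingertips appear, so the tip height is confirmed. I'll descend, then push the first clicks along the arc.

>>> step_arm(
  commands=[
    [0, [0, 0, 20], 0],
    [0, [0, 0, 39], 0],
    [0, [0, 0, 39], 0],
    [0, [0, 0, 39], 0],
  ],
)

```text
t: 2.82
tool_pos: [0.464, 0.105, 0.2573]
tool_rot: [2.883, 1.247, 0.004]
contact_force: [0.0, -0.1, -0.6]
opening: -0.0001
grip_force: 0.0
```

>>> step_arm(
  commands=[
    [0, [5, 0, 0], 0],
    [0, [10, -1, 0], 0],
    [0, [14, -3, 0], 8],
    [0, [18, -4, 0], 15],
    [0, [18, -4, 0], 15],
    [0, [18, -4, 0], 15],
  ],
)

```text
t: 3.58
tool_pos: [0.4726, 0.121, 0.2558]
tool_rot: [3.021, 0.862, -0.002]
contact_force: [-4.0, -0.8, 2.5]
opening: 0.0
grip_force: 1.9
```

```bash
python3 look.py l2
```

```text
3.575 [0.4726 0.121  0.2558] xaxis deg 31.84 [-0.001 -0.    -1.   ] [-4.02 -0.84  2.54] 2.1973686884731197e-05
tip [0.4724 0.1209 0.0828]
top tip px [124. 238.]
scene tip px [289. 419.]
```

View pics/l2.png

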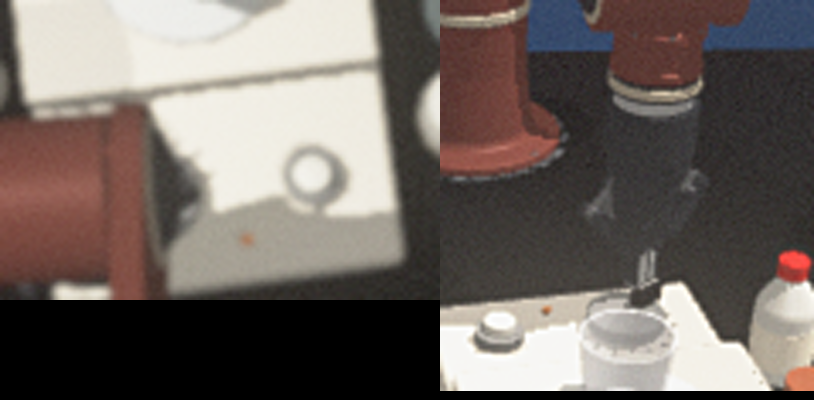

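The finger is on the tab and the catch is loading at about 4 N. I advance in small steps and watch the force.

>>> step_arm(
  commands=[
    [0, [1.2, -0.7, 0], 2.5],
    [0, [1.2, -0.7, 0], 2.5],
    [0, [1.2, -0.7, 0], 2.5],
  ],
)

```text
t: 4.05
tool_pos: [0.4737, 0.1222, 0.2558]
tool_rot: [-3.039, -0.795, -0.003]
contact_force: [-0.5, -0.7, 0.0]
opening: 0.0001
grip_force: 0.0
```

>>> step_arm(
  commands=[
    [0, [1.2, -0.7, 0], 2.5],
    [0, [1.2, -0.7, 0], 2.5],
    [0, [1.2, -0.7, 0], 2.5],
  ],
)

```text
t: 4.42
tool_pos: [0.4742, 0.1233, 0.2558]
tool_rot: [-3.056, -0.729, -0.001]
contact_force: [0.1, -0.7, -0.4]
opening: 0.0002
grip_force: 0.0
```

>>> step_arm(
  commands=[
    [0, [1.2, -0.7, 0], 2.5],
    [0, [1.2, -0.7, 0], 2.5],
    [0, [1.2, -0.7, 0], 2.5],
  ],
)

```text
t: 4.8
tool_pos: [0.4748, 0.1244, 0.2557]
tool_rot: [3.071, 0.662, 0.0]
contact_force: [0.0, 0.5, -0.4]
opening: -0.0002
grip_force: 0.0
```

Click 1 snapped at about φ=16°, so the finger leads by roughly 5°. I continue to the second.

>>> step_arm(
  commands=[
    [0, [2.5, -1.3, 0], 5],
    [0, [5.1, -2.3, 0], 10],
    [0, [6.4, -2.8, 0], 12.5],
    [0, [6.4, -2.8, 0], 12.5],
    [0, [6.4, -2.8, 0], 12.5],
  ],
)

```text
t: 5.42
tool_pos: [0.4792, 0.1297, 0.2555]
tool_rot: [-3.125, -0.324, 0.002]
contact_force: [-3.2, -0.3, 1.9]
opening: -0.0001
grip_force: 1.6
```

>>> step_arm(
  commands=[
    [0, [1.2, -0.7, 0], 2.5],
    [0, [1.2, -0.7, 0], 2.5],
    [0, [1.2, -0.7, 0], 2.5],
  ],
)

```text
t: 5.8
tool_pos: [0.4803, 0.1307, 0.2555]
tool_rot: [-3.131, -0.256, 0.001]
contact_force: [-3.7, 1.0, 2.3]
opening: 0.0002
grip_force: 2.0
```

>>> step_arm(
  commands=[
    [0, [1.2, -0.7, 0], 2.5],
    [0, [1.2, -0.7, 0], 2.5],
    [0, [1.2, -0.7, 0], 2.5],
  ],
)

```text
t: 6.18
tool_pos: [0.4821, 0.1314, 0.2559]
tool_rot: [3.136, 0.187, 0.004]
contact_force: [-0.0, -0.7, 0.4]
opening: 0.0
grip_force: 0.0
```

>>> step_arm(
  commands=[
    [0, [1.2, -0.7, 0], 2.5],
    [0, [1.2, -0.7, 0], 2.5],
    [0, [1.2, -0.7, 0], 2.5],
  ],
)

```text
t: 6.55
tool_pos: [0.483, 0.1322, 0.2559]
tool_rot: [3.139, 0.119, 0.002]
contact_force: [1.0, -0.0, -0.3]
opening: 0.0002
grip_force: 0.0
```

```bash
python3 look.py l3
```

```text
6.55 [0.483  0.1322 0.2559] xaxis deg 4.33 [ 0.001 -0.    -1.   ] [ 0.96 -0.03 -0.3 ] 0.00018129166894527445
tip [0.4832 0.1322 0.0829]
top tip px [108. 221.]
scene tip px [311. 429.]
```

View pics/l3.png

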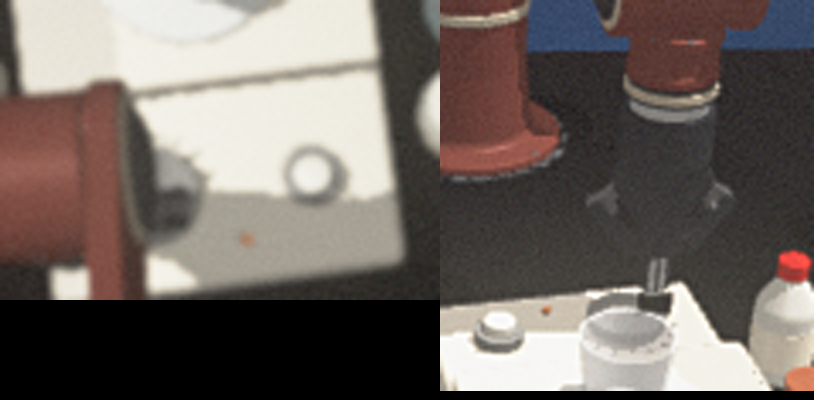

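The tab now lies along world +y (horizontal in the scene view), which is two clicks. Third click next.

>>> step_arm(
  commands=[
    [0, [2.5, -1.3, 0], 5],
    [0, [5.1, -2.3, 0], 10],
    [0, [7.8, -3.2, 0], 15],
    [0, [7.8, -3.2, 0], 15],
    [0, [7.8, -3.2, 0], 15],
  ],
)

```text
t: 7.28
tool_pos: [0.49, 0.1362, 0.2556]
tool_rot: [-3.128, 0.291, 0.001]
contact_force: [-4.2, 1.5, 1.5]
opening: 0.0002
grip_force: 1.7
```

>>> step_arm(
  commands=[
    [0, [1.2, -0.7, 0], 2.5],
    [0, [1.2, -0.7, 0], 2.5],
    [0, [1.2, -0.7, 0], 2.5],
  ],
)

```text
t: 7.65
tool_pos: [0.4913, 0.1367, 0.2555]
tool_rot: [-3.12, 0.36, 0.001]
contact_force: [-3.1, 2.6, 1.3]
opening: -0.0002
grip_force: 2.2
```

>>> step_arm(
  commands=[
    [0, [1.2, -0.7, 0], 2.5],
    [0, [1.2, -0.7, 0], 2.5],
    [0, [1.2, -0.7, 0], 2.5],
  ],
)

```text
t: 8.02
tool_pos: [0.4933, 0.1367, 0.2559]
tool_rot: [3.112, -0.428, 0.003]
contact_force: [-0.1, 0.1, -0.5]
opening: 0.0005
grip_force: 0.0
```

>>> step_arm(
  commands=[
    [0, [1.2, -0.7, 0], 2.5],
    [0, [1.2, -0.7, 0], 2.5],
    [0, [1.2, -0.7, 0], 2.5],
  ],
)

```text
t: 8.4
tool_pos: [0.4943, 0.1372, 0.2558]
tool_rot: [3.102, -0.496, 0.001]
contact_force: [-0.0, 0.8, -0.2]
opening: 0.0001
grip_force: 0.0
```

The third click is done. For the fourth I use the same increments, stopping as soon as the force drops.

>>> step_arm(
  commands=[
    [0, [2.5, -1.3, 0], 5],
    [0, [5.1, -2.3, 0], 10],
    [0, [7.8, -3.2, 0], 15],
    [0, [7.8, -3.2, 0], 15],
    [0, [7.8, -3.2, 0], 15],
  ],
)

```text
t: 9.02
tool_pos: [0.5023, 0.1382, 0.2556]
tool_rot: [-3.011, 0.896, 0.002]
contact_force: [-2.5, 2.6, 0.9]
opening: 0.0
grip_force: 2.0
```

>>> step_arm(
  commands=[
    [0, [1.2, -0.7, 0], 2.5],
    [0, [1.2, -0.7, 0], 2.5],
    [0, [1.2, -0.7, 0], 2.5],
  ],
)

```text
t: 9.4
tool_pos: [0.5041, 0.1379, 0.2557]
tool_rot: [-2.99, 0.962, -0.001]
contact_force: [-0.0, 0.4, 0.5]
opening: -0.0002
grip_force: 0.5
```

The force dropped, so the fourth click has snapped. I back off, lift and look.

>>> step_arm(
  commands=[
    [0, [-6, 0, 0], 0],
    [0, [-12, 0, 0], 0],
    [0, [-12, 0, -40], 0],
    [0, [-12, 0, -90], 0],
    [0, [-60, 0, -100], 0],
    [0, [-110, 0, -100], 0],
    [0, [-110, 0, -100], 0],
  ],
)

```text
t: 10.28
tool_pos: [0.4127, 0.2033, 0.3558]
tool_rot: [-2.992, 0.958, -0.001]
contact_force: [0.8, -0.3, -0.3]
opening: 0.0002
grip_force: 0.0
```

```bash
python3 look.py l4
```

```text
10.275 [0.4127 0.2033 0.3558] xaxis deg -35.5 [ 0.001  0.    -1.   ] [ 0.76 -0.32 -0.32] 0.00023430650414504612
tip [0.4129 0.2033 0.1828]
top tip px [-44. 324.]
scene tip px [425. 218.]
```

View pics/l4.png

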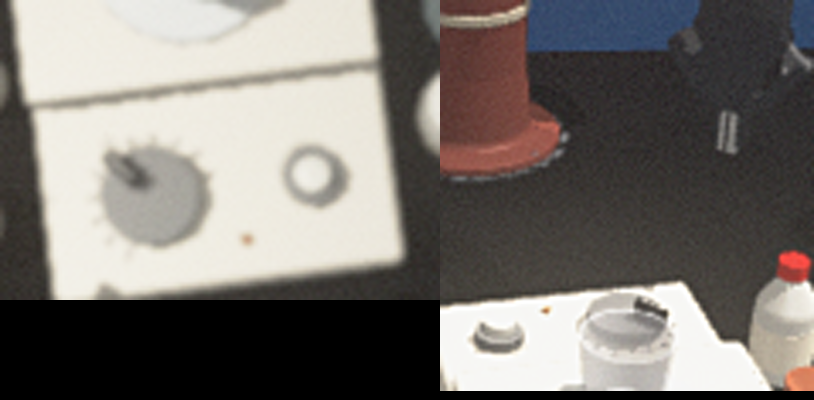

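The tab points upper-left. I'll verify its angle numerically while the arm sits clear.

Run:
```python
from h import *
dc=np.array([.5013,.1054])
for k in (3,4,5,6):
    a=.16+np.radians(150-22.5*k);u=np.array([np.cos(a),np.sin(a)])
    print(k,*[((proj("top",np.append(dc+u*r,.094))-(225,150)+.5)*4).round() for r in(.01,.038)])
```

```text
3 [134. 195.] [ 91. 196.]
4 [135. 189.] [ 95. 174.]
5 [138. 184.] [108. 155.]
6 [143. 181.] [127. 142.]
```

>>> step_arm(
  commands=[
    [0, [50, 26, 0], 0],
    [0, [100, 52, 0], 0],
    [0, [150, 78, 0], 0],
    [0, [206, 106, 0], 0],
    [0, [206, 106, 0], 0],
    [0, [206, 106, 40], 0],
    [0, [206, 106, 80], 0],
    [0, [206, 106, 90], 0],
    [0, [206, 106, 90], 0],
  ],
)

```text
t: 11.5
tool_pos: [0.5202, -0.0042, 0.2656]
tool_rot: [2.99, -0.963, -0.002]
contact_force: [0.5, 0.4, -0.1]
opening: -0.0001
grip_force: 0.0
```

```bash
python3 look.py l5
```

```text
11.5 [ 0.5202 -0.0042  0.2656] xaxis deg -35.7 [-0.001  0.    -1.   ] [ 0.52  0.4  -0.07] -8.288571023995961e-05
tip [ 0.52   -0.0041  0.0926]
top tip px [314. 168.]
scene tip px [ 82. 454.]
```

View pics/l5.png

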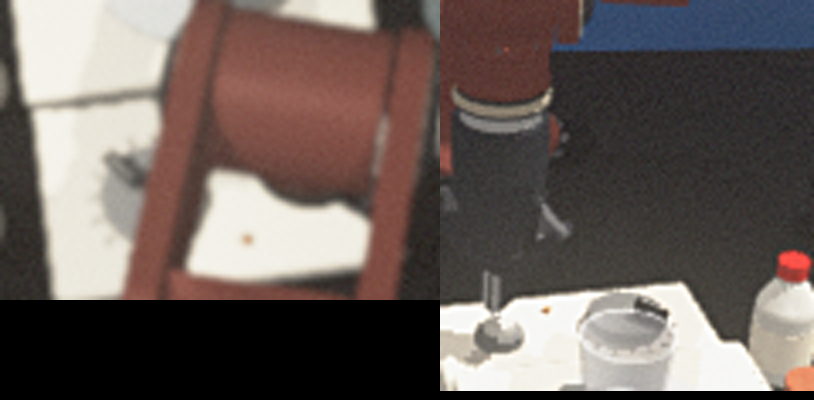

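The tab tip matches stop 5, so it has moved exactly four clicks, and the finger is over the button cap. I press now.

>>> step_arm(
  commands=[
    [0, [0, 0, 7], 0],
    [0, [0, 0, 12], 0],
    [0, [0, 0, 16], 0],
    [0, [0, 0, 18], 0],
    [0, [0, 0, 18], 0],
    [0, [0, 0, 18], 0],
  ],
)

```text
t: 12.35
tool_pos: [0.5207, -0.0043, 0.2493]
tool_rot: [-2.99, 0.963, -0.001]
contact_force: [-2.7, 0.6, 8.7]
opening: -0.0002
grip_force: 4.3
```

>>> step_arm(
  commands=[
    [0, [0, 0, 1.5], 0],
    [0, [0, 0, 1.5], 0],
    [0, [0, 0, 1.5], 0],
  ],
)

```text
t: 12.72
tool_pos: [0.5209, -0.0043, 0.2492]
tool_rot: [2.99, -0.963, 0.001]
contact_force: [-7.4, 0.8, 16.2]
opening: 0.0004
grip_force: 8.1
```

>>> step_arm(
  commands=[
    [0, [0, 0, -10], 0],
    [0, [0, 0, -40], 0],
    [0, [0, 0, -90], 0],
    [0, [0, 0, -110], 0],
    [0, [-50, 0, -110], 0],
    [0, [-100, 0, -110], 0],
    [0, [-140, 0, -110], 0],
    [0, [-140, 0, -110], 0],
  ],
)

```text
t: 13.72
tool_pos: [0.4047, 0.0785, 0.3548]
tool_rot: [2.991, -0.959, -0.002]
contact_force: [0.4, 0.6, -0.4]
opening: -0.0001
grip_force: 0.0
```

```bash
python3 look.py l6
```

```text
13.725 [0.4047 0.0785 0.3548] xaxis deg -35.56 [-0.002  0.    -1.   ] [ 0.39  0.61 -0.41] -9.391547351883239e-05
tip [0.4044 0.0785 0.1818]
top tip px [167. 342.]
scene tip px [212. 216.]
```

View pics/l6.png

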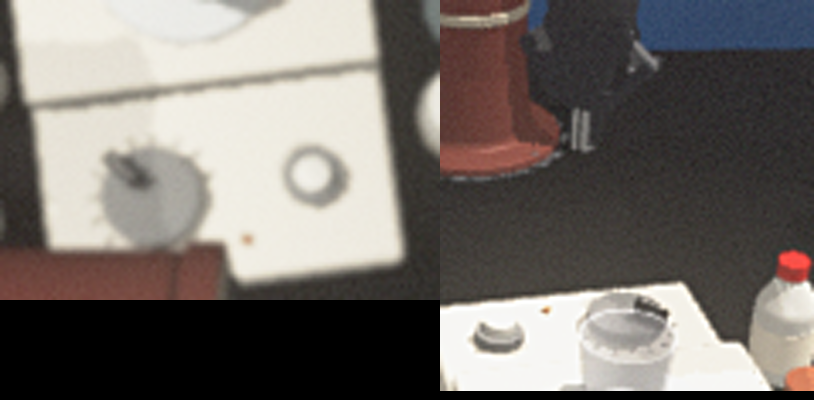

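The button bottomed out (stiff, 16 N) and is out again. The tab is still at stop 5, with its tip near (108,155), and the robot is clear of everything.

```bash
python3 -c "
from station import finish_job
print(finish_job())"
```

```text
the job is handed in; nothing more can be done
None
```

I pushed the dial exactly four clicks clockwise, pressed the button fully down and let it go, and handed the job in at about 14 s; the hand-in call gave no verdict.

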